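# Restock the gravity-feed tin rack by the stove

## Task

Restock the gravity-feed rack on the far side of the ledge so that the tins come out red first, then yellow, then green: one by one, slide each standing tin up to the loading sill and tip it over into the lane, lid outward, and let it roll down to the stop or to the tin before it. Handle the thin tins gently: do not ram, throw or drop them, and leave everything else on the ledge where it is.

Things in the scene. Friction and masses are not known exactly. Their poses are not given: they have to be found in the camera images.
- ledge: fixed stainless steel ledge, 240 mm deep (x) by 1160 mm long (y), its flat top 70 mm above the counter, with a raised rim 6 mm high and 4 mm thick along all its edges. Origin: centre of its underside, on the counter; x points to the far edge, where the tin rack hangs.
- rack: fixed aluminium gravity-feed tin rack hooked on the ledge's far rim: one open-topped lane along the ledge's far face, 70 mm wide, its floor canted 14 degrees outward to a 34 mm high outer wall and falling at 6 degrees towards -y, from an end panel (y = +45 mm) to a stop lip. Origin: at counter height, on the plane of the ledge's far face, abreast of the mouth's middle; x outward, y along the ledge, up the lane, z up.
- mouth (a point): middle of the loading sill at the lane's upper end, on its top inner edge (tin side). The black rubber-edged sill caps the rim: a bar 84 mm long (y), 5 mm thick, 7 mm above the ledge's top; the lane's floor just beyond lies 10 mm below its top. A tin against it has its axis 24 mm from this point and can be rolled over this edge, foot trailing, to lie in the lane. The sill grips, the lane is slippery (friction 0.1). Axes as the rack's.
- stop (a point): point on the lane's floor at the face of the 23 mm high stop lip, mid-width. Axes: x outward across the canted floor, y up the sloping lane (the mouth's middle is 195 mm up), z square to the floor. Tins lie across the lane, lid against or near the outer wall, and roll down by themselves; their middles rest 24, 72 and 120 mm up the lane. Below the mouth the floor drops away, so tins go in only at the mouth.
- tin_red: loose round tin with a red band and a red plastic snap lid, 48 mm in diameter, 62 mm tall, 110 to 225 g; it starts standing upright on the ledge, lid up. Origin: centre of its underside; z along its axis towards the lid. Friction on the ledge is 0.5 to 0.7: pushed above about 30 mm from its foot it may topple before it slides. Rubbery fingers drag on its side as it tips, so they must rise with it.
- red_mid (a point): middle of the red tin, on its axis
- red_lid (a point): centre of the red tin's lid top, 62 mm from its foot
- tin_yellow: loose round tin with a yellow band and a yellow plastic snap lid, 48 mm in diameter, 62 mm tall, 110 to 225 g; it starts standing upright on the ledge, lid up. Origin: centre of its underside; z along its axis towards the lid. Friction on the ledge is 0.5 to 0.7: pushed above about 30 mm from its foot it may topple before it slides. Rubbery fingers drag on its side as it tips, so they must rise with it.
- yellow_mid (a point): middle of the yellow tin, on its axis
- yellow_lid (a point): centre of the yellow tin's lid top, 62 mm from its foot
- tin_green: loose round tin with a green band and a green plastic snap lid, 48 mm in diameter, 62 mm tall, 110 to 225 g; it starts standing upright on the ledge, lid up. Origin: centre of its underside; z along its axis towards the lid. Friction on the ledge is 0.5 to 0.7: pushed above about 30 mm from its foot it may topple before it slides. Rubbery fingers drag on its side as it tips, so they must rise with it.
- green_mid (a point): middle of the green tin, on its axis
- green_lid (a point): centre of the green tin's lid top, 62 mm from its foot
- tagine: brown clay tagine, 170 mm across, 156 mm tall, standing on the ledge; to be left alone. Origin: centre of its underside.
- carousel: three-tier aluminium spice carousel, 150 mm across, 240 mm tall, standing on the ledge at its +y end; to be left alone. Origin: centre of its underside.
- jug: glass measuring jug, 96 mm across, 115 mm tall, standing on the ledge on the -y side; to be left alone. Origin: centre of its underside.
- brush: silicone brush lying along the ledge in two spring clips at its -y end, 225 mm long; to be left alone. Origin: underside of its handle's middle.

How it is judged (in metres and radians):
On the way, in this order (a step that is already met when the one before it is completed fails the run):
1. the red tin lies in the lane against the stop (y of red_mid in the frame of stop between 0.016 and 0.034 m and x of red_mid in the frame of stop between -0.01 and 0.01 m and z of red_mid in the frame of stop between 0.017 and 0.031 m and z of red_lid in the frame of stop between 0.017 and 0.031 m and x of red_lid in the frame of stop above 0.02 m and linear speed of tin_red below 0.02 m/s), for 0.2 s.
2. then the yellow tin lies behind the red one (y of red_mid in the frame of stop between 0.016 and 0.034 m and x of red_mid in the frame of stop between -0.01 and 0.01 m and z of red_mid in the frame of stop between 0.017 and 0.031 m and z of red_lid in the frame of stop between 0.017 and 0.031 m and x of each of red_lid, yellow_lid in the frame of stop above 0.02 m and y of yellow_mid in the frame of stop between 0.064 and 0.082 m and x of yellow_mid in the frame of stop between -0.01 and 0.01 m and z of yellow_mid in the frame of stop between 0.017 and 0.031 m and z of yellow_lid in the frame of stop between 0.017 and 0.031 m and linear speed of tin_yellow below 0.02 m/s), for 0.2 s.
3. then the green tin lies behind the yellow one (y of red_mid in the frame of stop between 0.016 and 0.034 m and x of red_mid in the frame of stop between -0.01 and 0.01 m and z of red_mid in the frame of stop between 0.017 and 0.031 m and z of red_lid in the frame of stop between 0.017 and 0.031 m and x of each of red_lid, yellow_lid, green_lid in the frame of stop above 0.02 m and y of yellow_mid in the frame of stop between 0.064 and 0.082 m and x of yellow_mid in the frame of stop between -0.01 and 0.01 m and z of yellow_mid in the frame of stop between 0.017 and 0.031 m and z of yellow_lid in the frame of stop between 0.017 and 0.031 m and y of green_mid in the frame of stop between 0.112 and 0.13 m and x of green_mid in the frame of stop between -0.01 and 0.01 m and z of green_mid in the frame of stop between 0.017 and 0.031 m and z of green_lid in the frame of stop between 0.017 and 0.031 m and linear speed of tin_green below 0.02 m/s), for 0.2 s.
At the end, for the whole second after the job is handed in: The three tins lie at rest across the lane, lids outward, flat on its floor (within 7 mm), middles within 10 mm of its mid-width, in a closed row from the stop: red, yellow, green, their middles 24, 72 and 120 mm up the lane (-8 to +10 mm) (all of step 3 and linear speed of each of tin_red, tin_yellow below 0.02 m/s); the robot touches nothing.
It fails at once if the tagine, carousel, jug or brush is moved more than 25 mm (distance of any of tagine, carousel, jug, brush from where it was at the start of the episode above 0.025 m).
It fails at once if a tin is pressed by the fingers with more than 20 N (contact force between the fingers and tin_red above 20 N or contact force between the fingers and tin_yellow above 20 N or contact force between the fingers and tin_green above 20 N).
It fails at once if a tin is thrown or dropped (it moves faster than 1.5 m/s) (linear speed of any of tin_red, tin_yellow, tin_green above 1.5 m/s).
It also fails if it takes over 67 s, if anything falls off the work surface, if the arm or the gripper's body presses on something with over 40 N, if the wrist force passes 120 N, or if a joint passes its speed limit or range.

## Robot

A 6-joint arm with a two-finger parallel gripper is mounted at the origin on the work surface. World frame = base frame: x ahead of the robot, y to its left, z up, the work surface at z = 0. Lengths are in mm, angles in rad, forces in N, time in s.
With the tool pointing down it reaches from about 300 to 775 mm from the base axis. Payload 14.6 kg.
Tool frame: the origin (TCP) lies between the finger pads; the fingertips stand 8 mm ahead of it and the grasp point (between the pads) lies 11 mm behind it; z points along the fingers, y is the direction in which the jaws open and shut (so a half turn about z gives the same grasp; the last joint's range is limited). The gripper opens to 94 mm and grips with 3 to 60 N. Pads are 16 mm wide; open, the fingers measure 119 mm over their backs; the gripper's body (75 mm by 177 mm) begins 78 mm behind the grasp point.
Start: joints at [-1.202, 0.3, 1.521, -0, 1.321, -0.067], TCP at [232.167, -498.586, 213.446] pointing down, gripper open.
Joint ranges: [-3.03, 3.03], [-0.79, 2.21], [0.23, 2.52], [-1.04, 4.18], [0, 3.07], [-2.55, 2.55]. Speed limits (rad/s): [2.22, 2.22, 2.57, 3.14, 3.14, 3.14].

## Interface

Orientations are given as [roll, pitch, yaw] about the fixed x, y, z axes, in that order (R = Rz(yaw) Ry(pitch) Rx(roll)).
In Python, from cell import manip gives the robot as it stands. The module is installed in compiled form; this text tells all that it offers.
- The arm moves only by the tool send_rows, never from a script. Its argument "series" is a list that holds one entry, the list of rows, each a list of 5 numbers: the opening, from 0 (shut) to 1 (fully open), then the shift along the tool's x, y, z in mm, then the turn about the tool's z in degrees. In form: [[[gripper, dx, dy, dz, roll], ...]]. A call has 1 to 10 rows; each row is the pose to reach, as a shift and turn from the pose commanded when the call began, along the tool's axes at that moment; what a row does not reach only later rows make up. A row lasts 1/10 s, in which the tool goes at most 50 mm and 8.59 degrees, less where a joint would pass 70% of its speed; a pose out of reach is approached as far as the arm can. A call with a gripper value outside its range is refused whole. The fingers move at their own pace and stop on an object; "newtons" is the grip in N (left out, the last holds). Time passes only in rows, so rows that repeat a pose let the fingers close. It gives the time, the measured TCP pose, the force and the opening at its end, in the units of the state.
- manip.read_state(): the state, without advancing time (a new reading comes with each control period).
- manip.camera(name): name is "scene" or "side" or "wrist"; returns a dict with "img" (480x640x3 uint8, red, green, blue), "vfov" (degrees; the focal length in pixels is half the picture's height over the tangent of half this angle, whatever the lens; pixels are square), "cx", "cy" (the principal point, pixels), "dist" ([k1, k2, p1, p2, k3] as OpenCV has them; the pictures are not rectified), "pose" (4x4, takes a point from camera to world coordinates); the wrist camera has in their place "T_tool_cam" (4x4, takes a point from camera to tool coordinates, whose origin is the TCP and whose axes are the flange's). Camera axes: x right, y down, z forward; pixel columns grow to the right and rows downward; lengths in mm; the calibration is good to about 2 mm. A picture is of the moment at which its call begins: read the wrist's pose just before it. There is no depth.
- manip.sign_off(): hands the job in, once; it reports no verdict.
Trained networks look in a picture, given as the dict that the camera call returned (one of the last four; its "shot" number tells which), for a name from the list of things; names that differ only in an ending like _2 or _b are one class to them, and where a whole thing is asked for, a point or a joint stands for the part that bears it (a point fixed in the world has none). Each returns a list of dicts, best first, with "conf" (0 to 1); they miss things now and then, are a little off and sometimes report something else, mostly with a low value. They report only what shows in the picture. A call takes as long as a camera call.
- manip.find_in(target, picture): "rect" ([left, top, width, height] in pixels, round what is visible of it).
- manip.silhouettes(target, picture): "pixels" (480x640 bool, what is visible of it) and "rect" ([left, top, width, height] in pixels, round what is visible of it).
The state is a dict: "clock": time; "joints": joint angles; "qd": joint speeds; "effort": joint torques, N m; "eef_pos": TCP position; "eef_rot": TCP orientation; "wrist_force": force on the tool from outside, world axes, zero at the start; "moment": the same for the moment, N m; "finger_gap": finger opening in mm.
Only numpy, scipy, OpenCV 4.12 (cv2) and the standard library are available. Lean on these libraries where they do the work, as an engineer would, in place of code of your own. Each camera call takes 0.05 s, during which the arm holds its last target. There are 200 camera calls.

## Working session

There is one attempt and no reset: what is moved stays moved. The work goes in short steps, Python scripts to look and compute and a tool call to move; the robot and the scene stay as the last step left them, time stands still between calls to the robot, and variables do not carry over. Pictures are saved under pics/ and viewed, about 8 in all and at most 12, crops included, and the job is handed in when it is done.

Besides the shell and the picture viewer there is one more tool, called after "Emit:" as a command line: name --argument value ..., lists and objects as JSON in quotes. send_rows: Moves the arm, as the interface text tells. Its arguments: {"type":"object","properties":{"series":{"type":"array"},"newtons":{"type":"number"}},"required":["series"]}

```bash
ls; mkdir -p pics; cat > h.py <<'E'
import numpy as np, cv2
from cell import manip
from scipy.spatial.transform import Rotation as R
def K(c):
    f=240/np.tan(np.radians(c["vfov"])/2); return np.array([[f,0,c["cx"]],[0,f,c["cy"]],[0,0,1.]])
def pose(c,s=None):
    if "pose" in c: return np.array(c["pose"])
    T=np.eye(4);T[:3,:3]=R.from_euler('xyz',s["eef_rot"]).as_matrix();T[:3,3]=s["eef_pos"];return T@np.array(c["T_tool_cam"])
def topl(c,uv,z,s=None):
    uv=np.array(uv,float).reshape(-1,1,2);n=cv2.undistortPoints(uv,K(c),np.array(c["dist"],float))[:,0]
    T=pose(c,s);d=np.c_[n,np.ones(len(n))]@T[:3,:3].T;return T[:3,3]+d*((z-T[2,3])/d[:,2])[:,None]
def proj(c,P,s=None):
    T=np.linalg.inv(pose(c,s));return cv2.projectPoints(np.array(P,float).reshape(-1,3),cv2.Rodrigues(T[:3,:3])[0],T[:3,3],K(c),np.array(c["dist"],float))[0][:,0]
def save(c,n): cv2.imwrite("pics/"+n+".png",c["img"][:,:,::-1])
E
python3 - <<'E'
from h import *
print(manip.read_state())
for n in ["scene","side","wrist"]:
    c=manip.camera(n);save(c,n+"0")
    print(n,c["vfov"],c["cx"],c["cy"],c["dist"]); print(np.round(c.get("pose",c.get("T_tool_cam")),3).tolist())
    for t in ["ledge","rack","tin_red","tin_yellow","tin_green","tagine","carousel","jug","brush"]:
        for r in manip.find_in(t,c)[:2]: print(t,r["rect"],r["conf"])
E
```

```text
pics
{'clock': 0.0, 'joints': array([-1.20161256e+00,  3.00474606e-01,  1.52163164e+00,  1.03665316e-06,
        1.32069408e+00, -6.65938565e-02]), 'qd': array([ 0.00076908, -0.00012286,  0.00051423, -0.00038128,  0.00119905,
        0.00035688]), 'effort': array([ 5.67453590e-04, -5.31803262e+01, -3.52734876e+01,  7.08857970e-02,
        2.44101678e-02, -9.31749014e-05]), 'eef_pos': array([ 232.06533642, -498.34244852,  212.86301813]), 'eef_rot': array([-3.14038773e+00, -8.13654058e-05,  4.35777312e-01]), 'wrist_force': array([-0.86651906, -0.43318678,  0.1416572 ]), 'moment': array([-0.05419445, -0.00346243, -0.02422987]), 'finger_gap': 93.7875055543271}
scene 42.598441237742236 311.1182728400117 240.5304237826873 [-0.20747851  0.          0.          0.          0.        ]
[[-0.118, 0.55, -0.827, 1686.217], [0.993, 0.056, -0.104, 200.632], [-0.011, -0.834, -0.552, 890.456], [0.0, 0.0, 0.0, 1.0]]
ledge [42.4, 208.4, 505.4, 103.2] 0.87
ledge [292.5, 217.0, 30.0, 31.8] 0.56
rack [207.3, 269.1, 116.6, 56.0] 0.91
rack [385.0, 192.8, 72.7, 72.3] 0.2
tin_red [253.7, 224.9, 19.7, 31.1] 0
[... 736 characters left out ...]
, 247.6, 17.2, 29.8] 0.75
tin_red [293.3, 220.8, 22.9, 28.5] 0.3
tin_yellow [297.5, 216.3, 16.7, 26.9] 0.7
tin_yellow [312.5, 250.7, 14.5, 26.5] 0.66
tin_green [302.4, 192.9, 17.5, 26.2] 0.91
tagine [275.1, 123.9, 59.2, 61.1] 0.91
carousel [276.6, 61.1, 52.6, 79.8] 0.97
carousel [313.0, 247.8, 15.6, 28.9] 0.2
jug [316.8, 305.7, 44.9, 70.7] 0.8
brush [275.5, 365.6, 14.2, 113.7] 0.97
wrist 70.75020339087634 321.57507306226086 244.51361990613066 [-0.02414544  0.          0.          0.          0.        ]
[[-0.001, -0.962, -0.272, 78.56], [1.0, -0.001, -0.0, -0.216], [0.0, -0.272, 0.962, -171.417], [0.0, 0.0, 0.0, 1.0]]
ledge [198.3, 0.0, 345.6, 120.5] 0.62
brush [353.4, 0.0, 145.6, 89.3] 0.92
```

```bash
python3 -c "
import cv2,numpy as np
a=cv2.imread('pics/scene0.png')[150:340,30:560];b=cv2.imread('pics/side0.png')[160:330,240:430]
a=cv2.resize(a,(800,287),interpolation=2);b=cv2.resize(b,(335,300),interpolation=2)
o=np.zeros((587,800,3),np.uint8);o[:287]=a;o[287:,:335]=b
cv2.imwrite('pics/v1.png',o)"
```

```text
(no output)
```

View pics/v1.png

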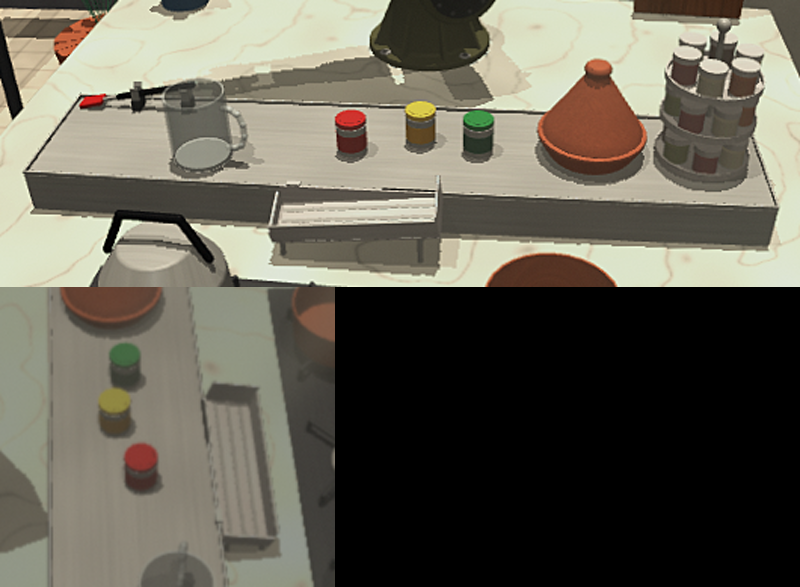

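The view shows red, yellow and green tins at about (263,240), (309,234) and (346,240) in the scene image. The rack lies on the far side, with the dark sill at its +y end near the end panel. Next I measure coarsely.

```bash
python3 - <<'E'
from h import *
for n in ["scene","side"]:
    c=manip.camera(n); hsv=cv2.cvtColor(c["img"],cv2.COLOR_RGB2HSV)
    for t in ["red","yellow","green"]:
        m=manip.silhouettes("tin_"+t,c)
        if not m: print("miss",t);continue
        p=m[0]["pixels"];l,tp,w,h=m[0]["rect"]
        # lid: top ellipse, centre from top width; take top 45% rows
        ys,xs=np.nonzero(p); 
        # project model fit
        from scipy.optimize import least_squares
        a=np.linspace(0,2*np.pi,40)
        def box(q):
            P=np.concatenate([np.c_[q[0]+24*np.cos(a),q[1]+24*np.sin(a),0*a+z] for z in(70,132)])
            u=proj(c,P);return np.r_[u.min(0),u.max(0)]
        tgt=np.r_[xs.min(),ys.min(),xs.max()+1,ys.max()+1]
        q0=topl(c,[[xs.mean(),ys.mean()]],101)[0,:2]
        s=least_squares(lambda q:box(q)-tgt,q0);print(n,t,np.round(s.x,1),np.round(s.fun,1))
    # ledge & rack corners
    for t in["ledge","rack"]:
        m=manip.silhouettes(t,c)[0]["pixels"]
        k=max(cv2.findContours(m.astype(np.uint8),0,2)[0],key=cv2.contourArea)
        ap=cv2.approxPolyDP(k,3,True)[:,0];print(t,ap.tolist(),"\n",np.round(topl(c,ap,76)[:,:2]).tolist())
E
```

```text
scene red [513.5 -60.9] [ 0.5  0.3 -0.5 -0.2]
scene yellow [472.7  43.4] [-0.3  0.5  0.3 -0.5]
scene green [725.1 -16.6] [ 45.4   9.9 -46.5  -6.7]
ledge [[46, 262], [51, 282], [59, 288], [118, 288], [204, 297], [214, 274], [222, 268], [240, 273], [316, 275], [321, 268], [323, 301], [329, 304], [537, 312], [545, 288], [528, 242], [527, 257], [519, 266], [487, 270], [464, 255], [464, 227], [454, 227], [460, 242], [452, 254], [436, 265], [417, 266], [399, 259], [386, 244], [384, 234], [390, 223], [356, 223], [357, 251], [343, 256], [336, 250], [338, 222], [319, 221], [319, 244], [305, 250], [298, 245], [297, 220], [182, 215], [181, 219], [194, 232], [193, 247], [177, 261], [156, 265], [143, 257], [137, 217], [122, 214], [122, 205], [116, 216], [96, 222], [83, 222], [83, 213]] 
 [[624.0, -572.0], [697.0, -522.0], [715.0, -492.0], [698.0, -354.0], [706.0, -154.0], [623.0, -153.0], [599.0, -140.0], [613.0, -95.0], [603.0, 74.0], [575.0, 82.0], [691.0, 99.0], [700.0, 112.0], [687.0, 547.0], [602.0, 581.0], [420.0, 574.0], [485.0, 560.0], [523.0, 534.0], [546.0, 457.0], [491.0, 409.0], [367.
[... 969 characters left out ...]
93.  130.8] [ 0.1 -0.6 -0.1  0.6]
ledge [[339, 107], [325, 110], [325, 130], [320, 139], [331, 152], [332, 164], [320, 179], [309, 184], [289, 181], [276, 170], [273, 158], [283, 141], [276, 131], [275, 112], [268, 111], [269, 479], [387, 477]] 
 [[594.0, 583.0], [548.0, 570.0], [544.0, 471.0], [527.0, 429.0], [558.0, 369.0], [559.0, 317.0], [521.0, 256.0], [489.0, 237.0], [431.0, 251.0], [393.0, 297.0], [383.0, 349.0], [412.0, 424.0], [390.0, 471.0], [385.0, 565.0], [362.0, 570.0], [393.0, -571.0], [628.0, -575.0]]
rack [[361, 214], [354, 228], [366, 306], [389, 308], [398, 298], [387, 216]] 
 [[630.0, 118.0], [607.0, 68.0], [619.0, -178.0], [674.0, -185.0], [700.0, -158.0], [701.0, 108.0]]
```

Emit:
send_rows --series '[[[1,40,-28,-10,4],[1,80,-57,-20,8],[1,120,-86,-30,12],[1,160,-115,-40,16],[1,200,-143,-40,20],[1,240,-172,-40,23.8],[1,280,-200,-40,23.8],[1,320,-229,-40,23.8],[1,360,-258,-40,23.8],[1,400,-286,-40,23.8]]]'

```text
clock: 3.1
eef_pos: [474.7, -68.4, 253.7]
eef_rot: [3.141, -0.001, 0.021]
wrist_force: [0.8, -1.2, -0.6]
finger_gap: 93.9
```

Emit:
send_rows --series '[[[1,25,-40,0,0],[1,50,-80,0,0],[1,55,-90,0,0],[1,55,-90,0,0],[1,55,-90,0,0]]]'

```text
clock: 3.6
eef_pos: [526.8, 19.9, 253.4]
eef_rot: [3.141, 0.0, 0.02]
wrist_force: [0.3, 0.7, -0.1]
finger_gap: 94.1
```

```bash
python3 - <<'E'
from h import *
import pickle
s=manip.read_state();c=manip.camera("wrist");pickle.dump((s,c),open("w1.pkl","wb"));save(c,"w1");print(s["eef_pos"],s["eef_rot"])
E
```

```text
[526.82964286  19.87620935 253.38752907] [3.14135595e+00 2.73128434e-04 2.02151752e-02]
```

View pics/w1.png

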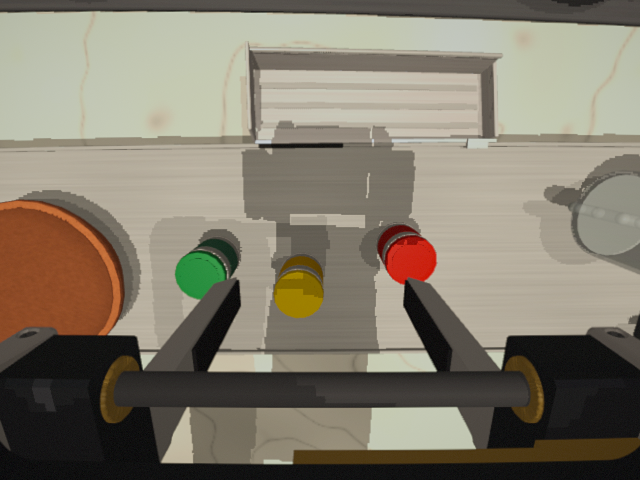

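The wrist view shows the lids at green (201,275), yellow (298,294) and red (410,259). The black sill runs from about (258,145) to (344,145), with the end panel at the left (about x=250).

```bash
python3 - <<'E'
from h import *
import pickle
s,c=pickle.load(open("w1.pkl","rb"));im=c["img"];hsv=cv2.cvtColor(im,cv2.COLOR_RGB2HSV);H,S,V=[hsv[...,i].astype(int) for i in range(3)]
roi=np.zeros(H.shape,bool);roi[215:330,160:450]=1
for n,m in dict(red=((H<6)|(H>174))&(S>150)&(V>170),yellow=(H>20)&(H<32)&(S>150)&(V>140),green=(H>45)&(H<80)&(S>150)&(V>95)).items():
    m=(m&roi).astype(np.uint8);k=max(cv2.findContours(m,0,2)[0],key=cv2.contourArea)
    e=cv2.fitEllipse(cv2.convexHull(k)); p=topl(c,[e[0]],132,s)[0]; w=topl(c,[[e[0][0]-e[1][0]/2,e[0][1]],[e[0][0]+e[1][0]/2,e[0][1]]],132,s)
    print(n,np.round(e[0],1),np.round(e[1],1),np.round(p,1),"dia",abs(w[0]-w[1])[1].round(1))
g=cv2.cvtColor(im,cv2.COLOR_RGB2GRAY)
for x in (265,285,305,325,338): print(x,g[138:155,x].tolist())
print(g[144,235:270].tolist(),g[144,335:352].tolist());print(g[146,235:270].tolist(),g[146,335:352].tolist())
# far rim line (dark edge), near rim
for x in (20,120,220,520,540): print(x,g[125:160,x].tolist())
E
```

```text
red [411.1 260.9] [45.8 51.2] [508.5 -62.5 132. ] dia 42.0
yellow [297.3 301.2] [30.5 47.8] [466.2  41.6 132. ] dia 28.8
green [199.7 275.3] [44.7 50.1] [490.6 132.1 132. ] dia 41.8
265 [196, 170, 188, 205, 205, 148, 56, 32, 33, 50, 124, 159, 134, 115, 112, 113, 114]
285 [143, 142, 145, 147, 146, 93, 31, 17, 19, 29, 84, 112, 117, 115, 115, 114, 116]
305 [143, 144, 146, 146, 128, 71, 24, 23, 19, 38, 106, 119, 118, 118, 117, 115, 116]
325 [141, 143, 147, 148, 111, 54, 23, 18, 22, 43, 107, 119, 120, 119, 118, 117, 117]
338 [141, 146, 147, 147, 112, 55, 20, 16, 20, 43, 107, 119, 119, 119, 116, 117, 117]
[163, 162, 164, 163, 165, 166, 166, 166, 166, 166, 166, 166, 167, 167, 168, 167, 167, 167, 166, 164, 166, 165, 164, 122, 70, 57, 56, 55, 54, 54, 56, 54, 54, 54, 54] [22, 19, 21, 20, 22, 21, 21, 33, 88, 110, 113, 111, 111, 112, 111, 111, 111]
[175, 175, 175, 174, 174, 175, 174, 174, 174, 173, 173, 174, 174, 173, 173, 173, 173, 173, 173, 174, 172, 173, 171, 119, 54, 32, 34, 34, 33, 33, 33, 32, 32, 33, 31] [19, 20, 21, 20, 20, 18, 19, 33, 81, 100, 99, 99, 97, 97, 97, 105, 105]
20 [192, 193, 
[... 184 characters left out ...]
 198, 197, 197, 197, 198, 198, 198, 198, 197, 161, 139, 139, 140, 140, 139, 140, 138, 134, 173, 177, 172, 120, 167, 173, 173, 173, 173, 170, 172, 172, 174, 174]
220 [196, 195, 194, 195, 193, 193, 193, 193, 192, 192, 191, 168, 131, 126, 127, 128, 127, 128, 127, 157, 176, 177, 158, 150, 167, 175, 176, 174, 171, 171, 174, 175, 176, 176, 176]
520 [197, 197, 198, 198, 197, 197, 197, 199, 197, 163, 140, 139, 139, 140, 140, 140, 142, 163, 174, 174, 168, 139, 170, 174, 174, 173, 169, 169, 171, 174, 174, 175, 173, 173, 174]
540 [197, 196, 196, 196, 196, 196, 197, 196, 180, 160, 147, 137, 138, 138, 139, 138, 128, 154, 170, 172, 162, 154, 167, 172, 173, 171, 168, 169, 172, 173, 173, 173, 172, 173, 174]
```

```bash
cat >> h.py <<'E'
from scipy.optimize import least_squares
A=np.linspace(0,2*np.pi,72)
def lidfit(c,s,name,roi,z=132):
    """lid circle from left, right and lowest pixels of the lid colour"""
    hsv=cv2.cvtColor(c["img"],cv2.COLOR_RGB2HSV).astype(int);H,S,V=hsv[...,0],hsv[...,1],hsv[...,2]
    h={"red":(H<7)|(H>173),"yellow":(H>18)&(H<34),"green":(H>42)&(H<85)}[name]
    m=(h&(S>140)&(V>60));q=np.zeros_like(m);l,t,r,b=roi;q[t:b,l:r]=1
    n,lab,st,_=cv2.connectedComponentsWithStats((m&q).astype(np.uint8));i=1+np.argmax(st[1:,4]);x,y,w,hh=st[i,:4]
    tg=np.array([x,x+w,y+hh],float)
    f=lambda p:(lambda u:np.array([u[:,0].min(),u[:,0].max(),u[:,1].max()]))(proj(c,np.c_[p[0]+24*np.cos(A),p[1]+24*np.sin(A),0*A+z],s))-tg+.0
    o=least_squares(f,topl(c,[[x+w/2,y+hh/2]],z,s)[0,:2]);return o.x,o.fun,tg
E
python3 - <<'E'
from h import *
import pickle
s,c=pickle.load(open("w1.pkl","rb"))
for n,r in dict(red=(370,215,450,300),yellow=(260,250,340,330),green=(165,235,225,310)).items(): print(n,*[np.round(v,1) for v in lidfit(c,s,n,r)])
print("sill in",np.round(topl(c,[[258.3,147.8],[300,147.5],[343.2,147.2]],77,s),1).tolist())
print("sill out",np.round(topl(c,[[265,143.7],[325,142.7]],77,s),1).tolist())
print("rim dark",np.round(topl(c,[[20,151],[120,149],[520,146],[220,147.7]],70,s),1).tolist())
print("ledge edge",np.round(topl(c,[[20,147.5],[120,145.5],[220,144],[520,142]],76,s),1).tolist())
E
```

```text
red [508.7 -61.9] [ 0.3 -0.3 -0. ] [384. 437. 285.]
yellow [472.6  40.4] [ 0. -0. -0.] [273. 324. 318.]
green [490.6 131.8] [-0.8  0.8  0. ] [175. 225. 299.]
sill in [[605.3, 84.0, 77.0], [606.3, 42.7, 77.0], [607.4, -0.1, 77.0]]
sill out [[609.3, 77.3, 77.0], [611.4, 18.0, 77.0]]
rim dark [[599.2, 332.6, 70.0], [602.1, 226.9, 70.0], [612.9, -180.6, 70.0], [604.8, 124.2, 70.0]]
ledge edge [[602.7, 326.6, 76.0], [605.6, 222.9, 76.0], [608.3, 122.2, 76.0], [616.6, -176.5, 76.0]]
```

Emit:
send_rows --series '[[[0.85,-10,40,10,-0.3],[0.85,-18.5,80,30,-0.3],[0.85,-18.5,82,60,-0.3],[0.85,-18.5,82,90,-0.3],[0.85,-18.5,82,115,-0.3],[0.85,-18.5,82,135,-0.3],[0.85,-18.5,82,150,-0.3],[0.85,-18.5,82,154,-0.3],[0.85,-18.5,82,154,-0.3]]]' --newtons 5

```text
clock: 4.55
eef_pos: [510.0, -62.6, 99.6]
eef_rot: [-3.142, 0.0, 0.024]
wrist_force: [-0.1, -0.0, -0.0]
finger_gap: 79.6
```

```bash
python3 - <<'E'
from h import *
s=manip.read_state();c=manip.camera("wrist");save(c,"w2");print(s["eef_pos"],s["eef_rot"],s["finger_gap"])
print(np.round(proj(c,[[510,-62,132],[510,-38,132],[510,-86,132],[534,-62,132],[486,-62,132]],s)))
E
```

```text
[510.0244269  -62.56662271  99.62949537] [-3.14156961e+00  2.25832372e-04  2.43096233e-02] 79.63046612982012
[[320. 327.]
 [268. 325.]
 [372. 328.]
 [321. 278.]
 [319. 371.]]
```

View pics/w2.png

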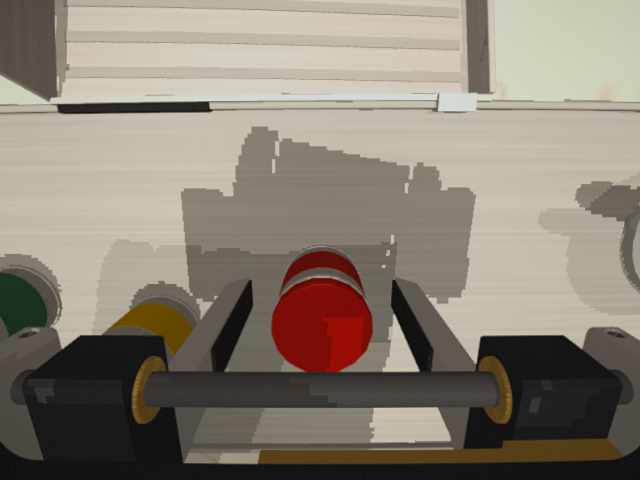

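The lid is centred at about (322,325), within 2 mm of the prediction. The sill's black bar runs from (58,107) to (211,106).

Emit:
send_rows --series '[[[0.6,0,0,0,0],[0.4,0,0,0,0],[0.4,0,0,0,0],[0.4,0,0,0,0],[0.4,0,0,0,0],[0.4,0,0,0,0]]]' --newtons 5

```text
clock: 5.2
eef_pos: [510.5, -61.7, 99.6]
eef_rot: [3.142, -0.0, 0.026]
wrist_force: [-1.5, 0.6, 2.5]
finger_gap: 47.9
```

```bash
python3 - <<'E'
from h import *
im=cv2.imread("pics/w2.png")[:,:,::-1];g=cv2.cvtColor(np.ascontiguousarray(im),cv2.COLOR_RGB2GRAY)
for x in (70,130,200): print(g[95:118,x].tolist())
print(g[107,50:64].tolist(),g[107,204:218].tolist())
c=manip.camera("wrist");s=manip.read_state();print(s["eef_pos"],s["finger_gap"])
s0=dict(s,eef_pos=np.array([510.02,-62.57,99.63]),eef_rot=[-3.14157,0.00022,.0243])
print(np.round(topl(c,[[58,112],[135,111],[211,110.]],77,s0),1).tolist())
print(lidfit(c,s,"red",(230,270,420,400)))
E
```

```text
[202, 202, 204, 205, 206, 205, 206, 201, 164, 64, 33, 37, 38, 38, 39, 38, 37, 25, 60, 163, 185, 185, 187]
[206, 209, 210, 211, 211, 212, 205, 144, 53, 37, 40, 38, 40, 42, 41, 37, 27, 54, 147, 187, 189, 190, 192]
[213, 214, 214, 215, 217, 216, 130, 44, 36, 39, 39, 38, 39, 39, 37, 29, 41, 123, 190, 192, 192, 192, 193]
[183, 184, 184, 184, 184, 184, 165, 105, 42, 34, 36, 38, 41, 38] [36, 40, 42, 40, 38, 109, 188, 190, 188, 188, 187, 186, 187, 186]
[510.45033176 -61.69975543  99.62117026] 47.87403072056777
[[605.5, 83.6, 77.0], [606.4, 40.8, 77.0], [607.6, -0.7, 77.0]]
(array([509.88437624, -61.9790351 ]), array([-1.14870512,  1.14679724,  0.12276298]), array([271., 373., 372.]))
```

Emit:
send_rows --series '[[[0.4,8,-6,0,0],[0.4,18,-18,0,0],[0.4,28,-32,0,0],[0.4,38,-48,0,0],[0.4,48,-64,0,0],[0.4,58,-78,0,0],[0.4,65,-88,0,0],[0.4,69,-94,0,0],[0.4,71,-96,0,0],[0.4,71,-96,0,0]]]'

```text
clock: 6.25
eef_pos: [579.0, 36.2, 99.3]
eef_rot: [-3.141, 0.0, 0.026]
wrist_force: [0.1, 0.1, 1.0]
finger_gap: 47.9
```

```bash
python3 - <<'E'
from h import *
s=manip.read_state();c=manip.camera("wrist");print(s["eef_pos"],s["eef_rot"],s["wrist_force"],s["finger_gap"]);save(c,"w3")
print(lidfit(c,s,"red",(230,270,420,400)))
E
```

```text
[578.98805034  36.19141822  99.33553675] [-3.14136566e+00  3.39265891e-06  2.56570588e-02] [0.10776449 0.10711638 1.03130593] 47.87143563087545
(array([578.63013099,  35.91065294]), array([-1.26000986,  1.2576994 ,  0.13505429]), array([271., 373., 372.]))
```

View pics/w3.png

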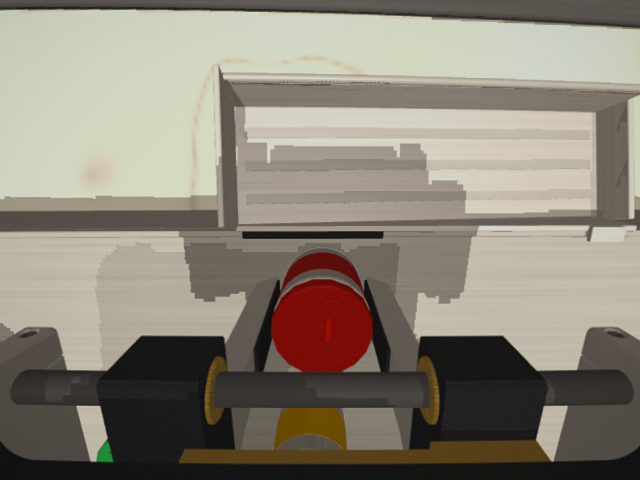

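Red is held upright in front of the sill (px 243–383), tin at 322. Next I begin the arc about the sill edge.

Emit:
send_rows --series '[[[0.4,2,0,0,0],[0.4,3.5,0,0,0],[0.4,6.5,0,-2,0],[0.4,9.6,0,-3.7,0],[0.4,13,0,-5,0],[0.4,16.3,0,-6.2,0],[0.4,20,0,-7,0],[0.4,23.4,0,-7.5,0]]]'

```text
clock: 7.1
eef_pos: [602.6, 36.7, 107.0]
eef_rot: [-3.142, -0.0, 0.026]
wrist_force: [0.4, 0.1, -1.1]
finger_gap: 48.3
```

```bash
python3 - <<'E'
from h import *
s=manip.read_state();c=manip.camera("side");print(s["eef_pos"],s["eef_rot"],s["wrist_force"],s["finger_gap"])
w=manip.camera("wrist")
o=np.zeros((480,800,3),np.uint8);o[:360,:480]=cv2.resize(w["img"],(480,360));o[:320,480:]=cv2.resize(c["img"][190:270,310:390],(320,320),interpolation=2)
cv2.imwrite("pics/v4.png",o[:,:,::-1])
E
```

```text
[602.64562265  36.7034215  107.02055278] [-3.14153138e+00 -1.10919176e-04  2.56602575e-02] [ 0.42702846  0.13448461 -1.12297548] 48.28485017332032
```

View pics/v4.png

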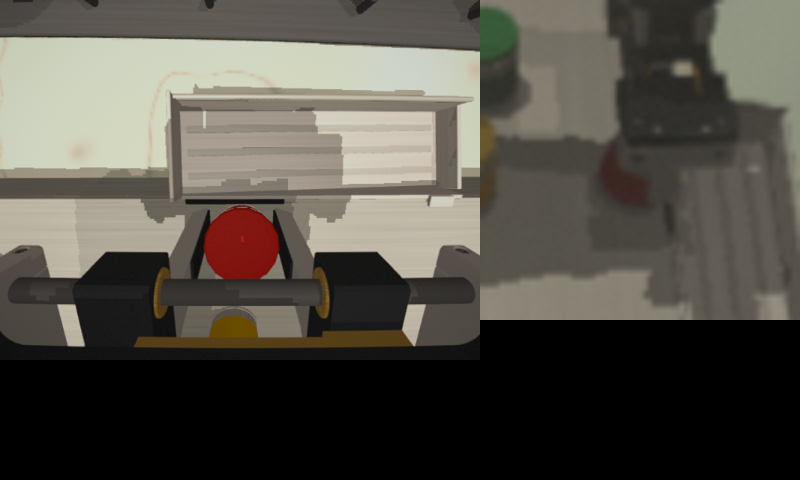

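The lid has turned towards the camera, so the tin is tipping inside the pads as intended. Continuing.

Emit:
send_rows --series '[[[0.4,3.6,0,-0.2,0],[0.4,7.1,0,-0.1,0],[0.4,10.7,0,0.3,0],[0.4,14.2,0,1,0],[0.4,17.6,0,2.1,0],[0.4,20.9,0,3.4,0],[0.4,24.1,0,5,0],[0.4,27.2,0,6.9,0],[0.4,30,0,9,0],[0.4,30,0,9,0]]]'

```text
clock: 8.2
eef_pos: [632.3, 37.4, 97.4]
eef_rot: [-3.142, 0.001, 0.026]
wrist_force: [-0.6, 0.4, -0.5]
finger_gap: 47.8
```

```bash
python3 - <<'E'
from h import *
s=manip.read_state();print(s["eef_pos"],s["eef_rot"],s["wrist_force"],s["finger_gap"])
w=manip.camera("wrist");save(w,"w5")
m=manip.silhouettes("tin_red",w);print([x["rect"] for x in m[:1]])
E
```

```text
[632.34702655  37.44114405  97.40185899] [-3.14158904e+00  6.34087228e-04  2.56354601e-02] [-0.64750916  0.44243045 -0.52751528] 47.8338980780491
[[273.3, 280.5, 101.5, 91.1]]
```

View pics/w5.png

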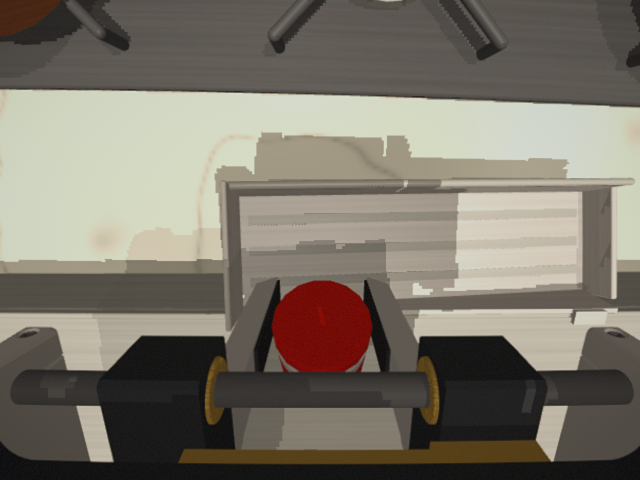

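The tin has tilted by only about 30° and its foot may have ridden over the sill. I'll fit the lid pose before going on.

```bash
cat >> h.py <<'E'
def lidpose(c,s,name,roi,x0,yaw=.026):
    """fit lid centre (x,y,z) and tilt th (about ledge y, + = outward) from lid outline pixels"""
    hsv=cv2.cvtColor(c["img"],cv2.COLOR_RGB2HSV).astype(int);H,S,V=hsv[...,0],hsv[...,1],hsv[...,2]
    h={"red":(H<7)|(H>173),"yellow":(H>18)&(H<34),"green":(H>42)&(H<85)}[name]
    m=h&(S>140)&(V>60);q=np.zeros_like(m);l,t,r,b=roi;q[t:b,l:r]=1
    n,lab,st,_=cv2.connectedComponentsWithStats((m&q).astype(np.uint8));i=1+np.argmax(st[1:,4])
    k=cv2.convexHull(max(cv2.findContours((lab==i).astype(np.uint8),0,1)[0],key=len))[:,0].astype(float)
    k=k[(k[:,1]<b-2)]
    def f(p):
        n=np.array([np.sin(p[3])*np.cos(yaw),np.sin(p[3])*np.sin(yaw),np.cos(p[3])]);e=np.array([-np.sin(yaw),np.cos(yaw),0]);g=np.cross(e,n)
        u=proj(c,p[:3]+24*(np.cos(A)[:,None]*e+np.sin(A)[:,None]*g),s).astype(np.float32)
        return [cv2.pointPolygonTest(u.reshape(-1,1,2),(float(a),float(b_)),True) for a,b_ in k]
    o=least_squares(f,x0,x_scale=[1,1,1,.02],loss="soft_l1",diff_step=1e-4);return o.x,np.sqrt(2*o.cost/len(k)),len(k)
E
python3 - <<'E'
from h import *
s=manip.read_state();c=manip.camera("wrist");print(s["eef_pos"][[0,2]])
for t in(.3,.6,.9): print([np.round(v,2) for v in lidpose(c,s,"red",(230,260,420,370),[635,37,130,t])])
E
```

```text
[632.15981721  97.69447607]
[array([6.2767e+02, 3.7250e+01, 1.2419e+02, 1.6000e-01]), np.float64(0.29), np.int64(36)]
[array([629.58,  37.3 , 123.08,   0.86]), np.float64(0.3), np.int64(36)]
[array([629.58,  37.3 , 123.08,   0.86]), np.float64(0.3), np.int64(36)]
```

Emit:
send_rows --series '[[[0.4,0.5,0,2.5,0],[0.4,1,0,5,0],[0.4,2,0,7.5,0],[0.4,3,0,10,0],[0.4,4,0,12.5,0],[0.4,4,0,12.5,0]]]'

```text
clock: 8.95
eef_pos: [636.1, 37.5, 84.8]
eef_rot: [-3.142, 0.001, 0.026]
wrist_force: [-0.5, -0.5, -0.6]
finger_gap: 48.2
```

```bash
python3 - <<'E'
from h import *
s=manip.read_state();c=manip.camera("wrist");print(s["clock"],s["eef_pos"],s["wrist_force"],s["finger_gap"]);save(c,"w6")
for t in(.3,1.2): print([np.round(v,2) for v in lidpose(c,s,"red",(230,230,420,368),[635,37,115,t])])
E
```

```text
8.95 [636.07354065  37.52290583  84.83600212] [-0.48603003 -0.4663813  -0.58463959] 48.1830321463816
[array([ 6.3166e+02,  3.7320e+01,  1.1264e+02, -1.3000e-01]), np.float64(0.43), np.int64(33)]
[array([634.61,  37.39, 111.07,   1.16]), np.float64(0.44), np.int64(33)]
```

View pics/w6.png

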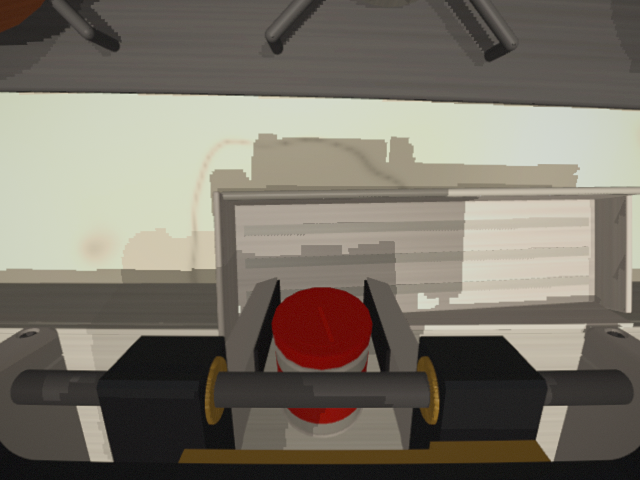

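Tilt is now about 66°, lid near (322,325) and foot near (320,430) in the picture. I pull outward and down so the tin lies over the sill.

Emit:
send_rows --series '[[[0.4,1.5,0,1.5,0],[0.4,4,0,3,0],[0.4,6.5,0,4.5,0],[0.4,9,0,6,0],[0.4,11.5,0,7,0],[0.4,14,0,8,0],[0.4,16,0,9,0],[0.4,16,0,9,0]]]'

```text
clock: 9.8
eef_pos: [652.5, 38.0, 76.3]
eef_rot: [-3.142, -0.0, 0.026]
wrist_force: [0.7, -0.3, 0.2]
finger_gap: 47.8
```

```bash
python3 - <<'E'
from h import *
s=manip.read_state();c=manip.camera("wrist");print(s["clock"],s["eef_pos"],s["wrist_force"],s["finger_gap"]);save(c,"w7")
for t in(1.2,1.5): print([np.round(v,2) for v in lidpose(c,s,"red",(230,230,420,368),[645,37,105,t])])
E
```

```text
9.8 [652.50202599  37.95765881  76.31825588] [ 0.66190826 -0.34985708  0.245432  ] 47.79787376149018
[array([651.98,  37.86, 104.86,   1.44]), np.float64(0.64), np.int64(36)]
[array([652.  ,  37.86, 104.9 ,   1.44]), np.float64(0.64), np.int64(36)]
```

View pics/w7.png

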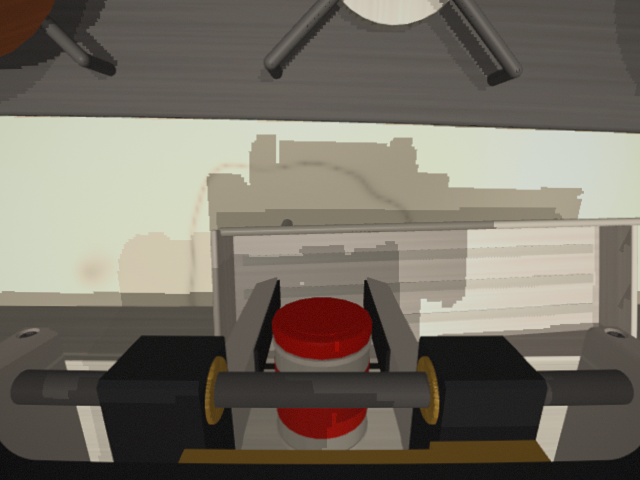

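Tilt is about 83°, the tin lies on the sill with its lid over the lane. I lower slightly, open a little so it settles between the fingers, and look.

Emit:
send_rows --series '[[[0.4,0.5,0,2,0],[0.4,1,0,4,0],[0.55,1,0,4,0],[0.62,1,0,4,0],[0.62,0,0,0,0],[0.62,-5,0,-8,0],[0.62,-13,0,-12,0],[0.62,-21,0,-14,0],[0.62,-21,0,-14,0]]]'

```text
clock: 10.75
eef_pos: [630.5, 37.4, 91.2]
eef_rot: [3.142, -0.001, 0.026]
wrist_force: [-0.0, -0.4, 0.2]
finger_gap: 58.1
```

```bash
python3 - <<'E'
from h import *
s=manip.read_state();c=manip.camera("wrist");print(s["clock"],s["eef_pos"],s["wrist_force"],s["finger_gap"]);save(c,"w8")
E
```

```text
10.75 [630.49656006  37.40604708  91.17354759] [-0.04340947 -0.40907916  0.17203766] 58.05216291194096
```

View pics/w8.png

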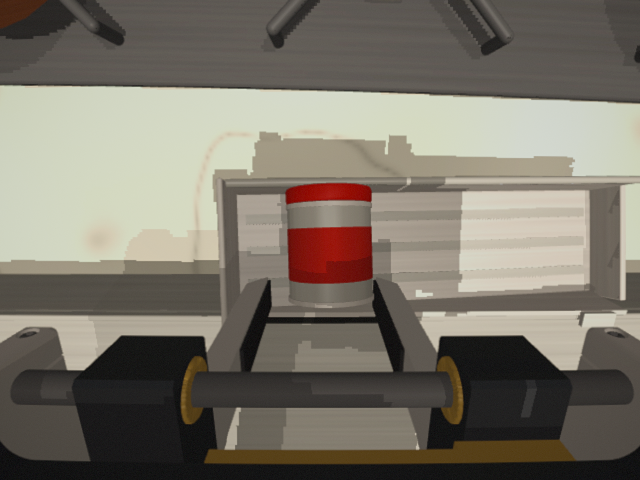

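The red tin has dropped into the lane, lid against the outer wall, foot at row ~303 clear of the black sill (row 320). I raise the fingers to let it roll.

Emit:
send_rows --series '[[[0.66,0,0,-6,0],[0.66,0,0,-14,0],[0.66,0,0,-24,0],[0.66,0,0,-36,0],[0.7,-10,0,-50,0],[0.8,-40,0,-70,0],[0.8,-80,0,-90,0],[0.8,-110,0,-100,0],[0.8,-115,0,-100,0],[0.8,-115,0,-100,0]]]'

```text
clock: 11.8
eef_pos: [516.4, 34.5, 191.6]
eef_rot: [3.142, -0.002, 0.026]
wrist_force: [0.7, -0.3, -0.1]
finger_gap: 75.1
```

```bash
cat > chk.py <<'E'
from h import *
import sys
s=manip.read_state();c=manip.camera("wrist");print(s["clock"],s["eef_pos"],s["eef_rot"],s["finger_gap"]);save(c,sys.argv[1])
E
python3 chk.py w9
```

```text
11.8 [516.43010895  34.47014069 191.63368243] [ 3.14151593e+00 -1.94805684e-03  2.56605734e-02] 75.09503748983131
```

View pics/w9.png

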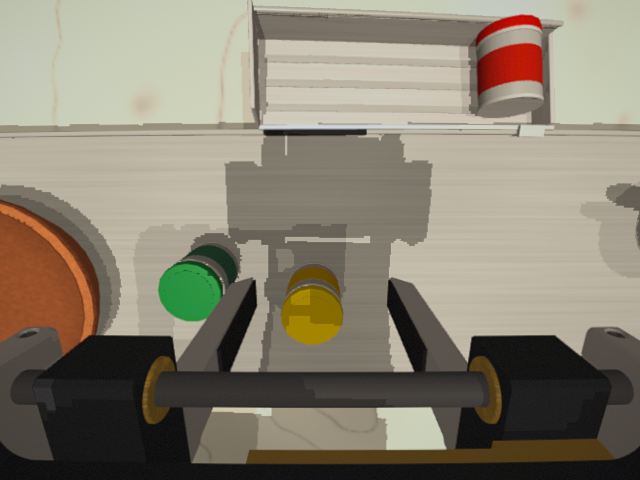

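Red lies at the stop end, upper right (510,65), lid outward. Now I measure yellow.

```bash
python3 - <<'E'
from h import *
s=manip.read_state();c=manip.camera("wrist")
print(lidfit(c,s,"yellow",(265,250,360,360)),lidfit(c,s,"green",(150,250,225,335)))
E
```

```text
(array([472.20797104,  40.51139988]), array([-0.7475975 ,  0.74620551,  0.04621786]), array([281., 343., 346.])) (array([490.51395356, 131.31981287]), array([-0.29364908,  0.29139873,  0.01778339]), array([158., 222., 322.]))
```

Emit:
send_rows --series '[[[0.8,-25,-4,5,0],[0.8,-44,-7,20,0],[0.8,-44,-7,45,0],[0.8,-44,-7,65,0],[0.8,-44,-7,80,0],[0.8,-44,-7,90,0],[0.8,-44,-7,92,0],[0.8,-44,-7,92,0],[0.6,-44,-7,92,0],[0.4,-44,-7,92,0]]]' --newtons 5

```text
clock: 12.9
eef_pos: [472.5, 40.3, 99.0]
eef_rot: [3.142, -0.001, 0.026]
wrist_force: [-0.1, -0.8, -0.3]
finger_gap: 63.2
```

Emit:
send_rows --series '[[[0.4,0,0,0,0],[0.4,0,0,0,0],[0.4,0,0,0,0],[0.4,0,0,0,0]]]'

```text
clock: 13.3
eef_pos: [472.3, 40.3, 98.7]
eef_rot: [3.142, -0.001, 0.026]
wrist_force: [0.1, -0.0, 3.1]
finger_gap: 47.9
```

```bash
cat > q.py <<'E'
from h import *
import sys
s=manip.read_state();c=manip.camera("wrist");print(s["clock"],s["eef_pos"],s["eef_rot"][2],s["wrist_force"],s["finger_gap"]);save(c,"q%.2f"%s["clock"])
n=sys.argv[1]
if len(sys.argv)<3: print(lidfit(c,s,n,(230,265,420,400)))
else:
    for t in (.3,.9,1.4): print([np.round(v,2) for v in lidpose(c,s,n,(230,230,420,368),[s["eef_pos"][0],37,120,t])])
E
python3 q.py yellow
```

```text
13.3 [472.33801146  40.32624561  98.74601801] 0.025670769353966838 [ 0.11590625 -0.01479579  3.07532979] 47.91936221745626
(array([472.45319057,  40.06452455]), array([-0.4970829 ,  0.49624725,  0.0533902 ]), array([270., 374., 372.]))
```

Emit:
send_rows --series '[[[0.4,5,0.3,-0.5,0],[0.4,15,1,-0.5,0],[0.4,30,2,-0.5,0],[0.4,47,3,-0.5,0],[0.4,64,4,-0.5,0],[0.4,80,5,-0.5,0],[0.4,92,6,-0.5,0],[0.4,101,6.5,-0.5,0],[0.4,106.5,7,-0.5,0],[0.4,106.5,7,-0.5,0]]]'

```text
clock: 14.35
eef_pos: [579.3, 36.0, 98.7]
eef_rot: [3.142, -0.0, 0.026]
wrist_force: [0.5, 1.2, 0.1]
finger_gap: 47.8
```

```bash
python3 q.py yellow
```

```text
14.35 [579.27853185  36.00641809  98.70969942] 0.025562216833534324 [0.54990319 1.2114765  0.14118819] 47.78623274493344
(array([579.42787327,  35.7455323 ]), array([-0.51068115,  0.5098144 ,  0.05498617]), array([270., 374., 372.]))
```

Same state as red had. I repeat the sequence that worked.

Emit:
send_rows --series '[[[0.4,2,0,0,0],[0.4,3.5,0,0,0],[0.4,6.5,0,-2,0],[0.4,9.6,0,-3.7,0],[0.4,13,0,-5,0],[0.4,16.3,0,-6.2,0],[0.4,20,0,-7,0],[0.4,23.4,0,-7.5,0]]]'

```text
clock: 15.2
eef_pos: [602.6, 36.7, 106.6]
eef_rot: [3.142, -0.0, 0.026]
wrist_force: [-0.6, 0.3, -0.7]
finger_gap: 48.1
```

Emit:
send_rows --series '[[[0.4,3.6,0,-0.2,0],[0.4,7.1,0,-0.1,0],[0.4,10.7,0,0.3,0],[0.4,14.2,0,1,0],[0.4,17.6,0,2.1,0],[0.4,20.9,0,3.4,0],[0.4,24.1,0,5,0],[0.4,27.2,0,6.9,0],[0.4,30,0,9,0],[0.4,30,0,9,0]]]'

```text
clock: 16.2
eef_pos: [632.2, 37.4, 96.9]
eef_rot: [-3.142, 0.001, 0.026]
wrist_force: [-0.8, -0.4, -0.6]
finger_gap: 47.5
```

```bash
python3 q.py yellow 1
```

```text
16.2 [632.21921709  37.41489778  96.88906155] 0.025616292861538215 [-0.75500158 -0.35074229 -0.64836647] 47.521232674827935
[array([6.3004e+02, 3.7340e+01, 1.2393e+02, 9.0000e-02]), np.float64(0.3), np.int64(26)]
[array([632.26,  37.4 , 122.69,   0.91]), np.float64(0.3), np.int64(26)]
[array([632.26,  37.4 , 122.7 ,   0.91]), np.float64(0.3), np.int64(26)]
```

Emit:
send_rows --series '[[[0.4,0.5,0,2.5,0],[0.4,1,0,5,0],[0.4,2,0,7.5,0],[0.4,3,0,10,0],[0.4,4,0,12.5,0],[0.4,4,0,12.5,0]]]'

```text
clock: 16.85
eef_pos: [636.1, 37.6, 84.4]
eef_rot: [-3.142, 0.001, 0.026]
wrist_force: [-0.4, 0.7, -1.0]
finger_gap: 48.0
```

```bash
python3 q.py yellow 1
```

```text
16.85 [636.0538639   37.55230017  84.42526651] 0.02565563333002041 [-0.44337665  0.65575124 -1.02593587] 48.025227166975924
[array([ 6.3389e+02,  3.7450e+01,  1.1263e+02, -2.0000e-01]), np.float64(0.5), np.int64(33)]
[array([636.89,  37.52, 110.92,   1.21]), np.float64(0.5), np.int64(33)]
[array([636.91,  37.52, 110.94,   1.21]), np.float64(0.5), np.int64(33)]
```

Emit:
send_rows --series '[[[0.4,1.5,0,1.5,0],[0.4,4,0,3,0],[0.4,6.5,0,4.5,0],[0.4,9,0,6,0],[0.4,11.5,0,7,0],[0.4,14,0,8,0],[0.4,16,0,9,0],[0.4,16,0,9,0]]]'

```text
clock: 17.7
eef_pos: [652.4, 38.0, 75.8]
eef_rot: [-3.142, -0.0, 0.026]
wrist_force: [-0.5, 0.4, -0.9]
finger_gap: 47.4
```

```bash
python3 q.py yellow 1
```

```text
17.7 [652.3768799   37.96952017  75.79948007] 0.025662003195005 [-0.51259633  0.38084441 -0.89323164] 47.407232157707604
[array([ 6.5161e+02,  3.8000e+01,  1.0652e+02, -4.8000e-01]), np.float64(0.56), np.int64(32)]
[array([654.52,  38.07, 104.96,   1.49]), np.float64(0.56), np.int64(32)]
[array([654.52,  38.07, 104.96,   1.49]), np.float64(0.56), np.int64(32)]
```

Matches red to within 3 mm and 3°. I release as before, then lift.

Emit:
send_rows --series '[[[0.4,0.5,0,2,0],[0.4,1,0,4,0],[0.55,1,0,4,0],[0.62,1,0,4,0],[0.62,0,0,0,0],[0.62,-5,0,-8,0],[0.62,-13,0,-12,0],[0.62,-21,0,-14,0],[0.62,-21,0,-14,0]]]'

```text
clock: 18.65
eef_pos: [630.4, 37.4, 90.6]
eef_rot: [3.142, -0.0, 0.026]
wrist_force: [0.3, -0.8, 0.9]
finger_gap: 58.0
```

```bash
python3 - <<'E'
from h import *
s=manip.read_state();c=manip.camera("wrist");print(s["clock"],s["eef_pos"],s["finger_gap"]);save(c,"y_rel")
def rows(im):
    h=cv2.cvtColor(im,cv2.COLOR_RGB2HSV).astype(int);r=(h[...,1]>140)&(h[...,2]>60)&((h[...,0]<7)|(h[...,0]>173)|((h[...,0]>18)&(h[...,0]<34)));r[:150]=0;r[340:]=0;r[:,:250]=0;r[:,420:]=0
    y,x=np.nonzero(r);return x.min(),x.max(),y.min(),y.max(),len(x)
print(rows(c["img"]),rows(np.ascontiguousarray(cv2.imread("pics/w8.png")[:,:,::-1])))
E
```

```text
18.65 [630.37089785  37.42727507  90.63445815] 58.03504915647055
(np.int64(286), np.int64(372), np.int64(183), np.int64(283), 6046) (np.int64(285), np.int64(372), np.int64(183), np.int64(283), 5985)
```

Identical footprint to red's settled pose. I lift away.

Emit:
send_rows --series '[[[0.66,0,0,-6,0],[0.66,0,0,-14,0],[0.66,0,0,-24,0],[0.66,0,0,-36,0],[0.7,-10,0,-50,0],[0.8,-40,0,-70,0],[0.8,-80,0,-90,0],[0.8,-110,0,-100,0],[0.8,-115,0,-100,0],[0.8,-115,0,-100,0]]]'

```text
clock: 19.7
eef_pos: [516.3, 34.5, 191.1]
eef_rot: [3.142, -0.002, 0.026]
wrist_force: [-0.6, -0.4, -0.2]
finger_gap: 75.1
```

```bash
python3 - <<'E'
from h import *
s=manip.read_state();c=manip.camera("wrist");print(s["clock"],s["eef_pos"],s["eef_rot"][2],s["finger_gap"]);save(c,"y_done")
print(lidfit(c,s,"green",(150,250,225,335)))
for n in("tin_red","tin_yellow"): print(n,[(r["rect"],r["conf"]) for r in manip.find_in(n,c)[:2]])
E
```

```text
19.7 [516.31425594  34.47888429 191.10447129] 0.025642792026240757 75.12120893775995
(array([490.79089793, 131.32650366]), array([-0.30747089,  0.30511495,  0.018535  ]), array([158., 222., 321.]))
tin_red [([493.1, 16.1, 70.8, 99.5], 0.58)]
tin_yellow [([438.4, 9.2, 65.4, 110.0], 0.75)]
```

View pics/y_done.png

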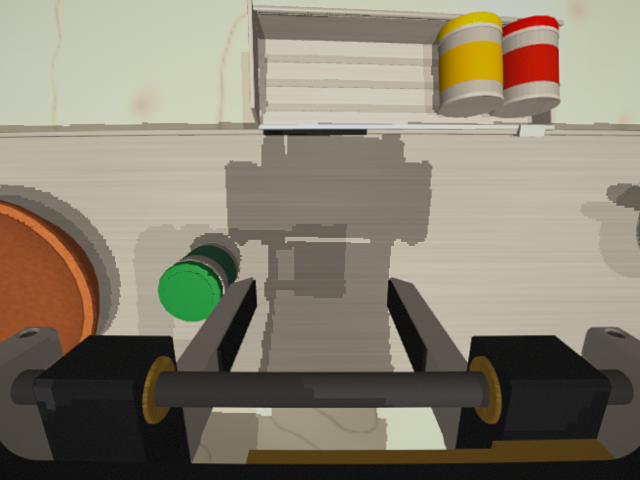

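Yellow (470,62) and red (531,65) now lie side by side at the stop. Red was further left in the previous picture, so I check in saved images that red had settled before yellow went in.

```bash
python3 - <<'E'
from h import *
from glob import glob
for f in sorted(glob("pics/q1*.png"))+["pics/w9.png","pics/y_done.png","pics/y_rel.png"]:
    im=cv2.cvtColor(cv2.imread(f),cv2.COLOR_BGR2HSV).astype(int);r=(im[...,1]>150)&(im[...,2]>80)&((im[...,0]<6)|(im[...,0]>174));r[330:]=0;r[:,:400]=0
    y,x=np.nonzero(r);print(f,len(x),(x.min(),x.max(),y.min(),y.max()) if len(x) else 0)
s=manip.read_state();c=manip.camera("wrist");save(c,"y2")
for n in("tin_red","tin_yellow"): print(n,[(r["rect"],r["conf"]) for r in manip.find_in(n,c)[:1]])
# expected rest positions: stop frame from mouth (606.4,41.4)
yaw=.026;ex=np.array([np.cos(yaw),np.sin(yaw),0]);ey=np.array([-np.sin(yaw),np.cos(yaw),0]);ez=np.array([0,0,1.])
E=np.array([606.4,41.4,77.]);a,b=np.radians(14),np.radians(6)
X=np.cos(a)*ex-np.sin(a)*ez; Y=np.cos(b)*ey+np.sin(b)*ez; Y-=X*(X@Y); Y/=np.linalg.norm(Y); Z=np.cross(X,Y)
O=E+5*ex-10*ez+35*X-195*Y
for n,y in(("red",24),("yellow",72),("green",120)):
    P=[O+y*Y+24*Z+h*X+24*(np.cos(t)*Y+np.sin(t)*Z) for h in(-31,31) for t in A]; u=proj(c,P,s);print(n,np.round(u.min(0)),np.round(u.max(0)))
E
```

```text
pics/q13.30.png 0 0
pics/q14.35.png 5508 (np.int64(550), np.int64(639), np.int64(83), np.int64(183))
pics/q16.20.png 5328 (np.int64(538), np.int64(629), np.int64(183), np.int64(269))
pics/q16.85.png 5597 (np.int64(549), np.int64(639), np.int64(192), np.int64(283))
pics/q17.70.png 5455 (np.int64(553), np.int64(639), np.int64(224), np.int64(318))
pics/w9.png 2892 (np.int64(476), np.int64(542), np.int64(15), np.int64(94))
pics/y_done.png 2525 (np.int64(502), np.int64(558), np.int64(16), np.int64(89))
pics/y_rel.png 5733 (np.int64(545), np.int64(639), np.int64(181), np.int64(269))
tin_red [([495.1, 16.6, 69.1, 102.0], 0.75)]
tin_yellow [([437.1, 11.8, 67.9, 106.1], 0.91)]
red [495.  28.] [563. 131.]
yellow [441.  23.] [506. 129.]
green [383.  18.] [447. 127.]
```

Red matches its predicted rest position, and it was stationary there from 14.35 s. Yellow matches within about 3 mm. Next is green.

Emit:
send_rows --series '[[[0.8,-8,-35,0,0],[0.8,-18,-75,0,0],[0.8,-23,-97,10,0],[0.8,-23,-97.5,35,0],[0.8,-23,-97.5,60,0],[0.8,-23,-97.5,80,0],[0.8,-23,-97.5,90,0],[0.8,-23,-97.5,92,0],[0.8,-23,-97.5,92,0],[0.6,-23,-97.5,92,0]]]'

```text
clock: 21.0
eef_pos: [491.3, 131.4, 98.9]
eef_rot: [-3.141, -0.001, 0.026]
wrist_force: [0.2, -0.6, -0.4]
finger_gap: 69.9
```

Emit:
send_rows --series '[[[0.4,0,0,0,0],[0.4,0,0,0,0],[0.4,0,0,0,0],[0.4,0,0,0,0],[0.4,0,0,0,0]]]' --newtons 5

```text
clock: 21.5
eef_pos: [490.9, 131.4, 98.3]
eef_rot: [-3.141, -0.001, 0.026]
wrist_force: [-0.1, 0.3, 4.3]
finger_gap: 47.9
```

```bash
python3 q.py green
```

```text
21.5 [490.87080691 131.38033904  98.25689339] 0.025640690483271555 [-0.08042708  0.25453725  4.28790747] 47.89961003228898
(array([491.33736071, 131.12483759]), array([-0.69065128,  0.68943291,  0.0744781 ]), array([270., 374., 372.]))
```

Emit:
send_rows --series '[[[0.4,4,5,-0.5,0],[0.4,13,15,-0.5,0],[0.4,25,29,-0.5,0],[0.4,38,44,-0.5,0],[0.4,51,59,-0.5,0],[0.4,64,73,-0.5,0],[0.4,75,85,-0.5,0],[0.4,82,94,-0.5,0],[0.4,85.5,97.5,-0.5,0],[0.4,85.5,97.5,-0.5,0]]]'

```text
clock: 22.55
eef_pos: [579.0, 35.4, 98.3]
eef_rot: [3.142, 0.0, 0.025]
wrist_force: [-0.8, -0.9, -0.7]
finger_gap: 48.1
```

```bash
python3 q.py green
```

```text
22.55 [579.01625985  35.37607744  98.26919848] 0.024895123263306562 [-0.76659758 -0.88153386 -0.68971951] 48.09752798820288
(array([579.48264934,  35.12581664]), array([-0.68436189,  0.68319543,  0.07396927]), array([270., 374., 372.]))
```

Emit:
send_rows --series '[[[0.4,2,0,0,0],[0.4,3.5,0,0,0],[0.4,6.5,0,-2,0],[0.4,9.6,0,-3.7,0],[0.4,13,0,-5,0],[0.4,16.3,0,-6.2,0],[0.4,20,0,-7,0],[0.4,23.4,0,-7.5,0]]]'

```text
clock: 23.4
eef_pos: [602.5, 36.7, 106.0]
eef_rot: [3.142, -0.0, 0.026]
wrist_force: [-0.1, -0.6, -1.3]
finger_gap: 48.2
```

Emit:
send_rows --series '[[[0.4,3.6,0,-0.2,0],[0.4,7.1,0,-0.1,0],[0.4,10.7,0,0.3,0],[0.4,14.2,0,1,0],[0.4,17.6,0,2.1,0],[0.4,20.9,0,3.4,0],[0.4,24.1,0,5,0],[0.4,27.2,0,6.9,0],[0.4,30,0,9,0],[0.4,30,0,9,0]]]'

```text
clock: 24.4
eef_pos: [632.1, 37.4, 96.4]
eef_rot: [-3.142, 0.001, 0.026]
wrist_force: [-0.3, -0.7, -1.5]
finger_gap: 48.0
```

```bash
python3 q.py green 1
```

```text
24.4 [632.11422475  37.4187765   96.36174168] 0.025625501738697043 [-0.34549486 -0.72830429 -1.51752294] 47.96087891732283
[array([6.2836e+02, 3.7290e+01, 1.2363e+02, 9.0000e-02]), np.float64(0.26), np.int64(25)]
[array([630.62,  37.35, 122.35,   0.94]), np.float64(0.26), np.int64(25)]
[array([630.62,  37.35, 122.35,   0.94]), np.float64(0.26), np.int64(25)]
```

Emit:
send_rows --series '[[[0.4,0.5,0,2.5,0],[0.4,1,0,5,0],[0.4,2,0,7.5,0],[0.4,3,0,10,0],[0.4,4,0,12.5,0],[0.4,4,0,12.5,0]]]'

```text
clock: 25.05
eef_pos: [635.9, 37.5, 83.9]
eef_rot: [-3.142, 0.001, 0.026]
wrist_force: [-1.2, -0.3, -1.3]
finger_gap: 47.7
```

```bash
python3 q.py green 1
```

```text
25.05 [635.87549204  37.52531134  83.86439483] 0.025650496529092015 [-1.23442706 -0.280531   -1.25994878] 47.732562806911346
[array([ 6.3185e+02,  3.7360e+01,  1.1186e+02, -1.6000e-01]), np.float64(0.44), np.int64(31)]
[array([634.75,  37.44, 110.12,   1.19]), np.float64(0.44), np.int64(31)]
[array([634.75,  37.44, 110.12,   1.19]), np.float64(0.44), np.int64(31)]
```

Emit:
send_rows --series '[[[0.4,1.5,0,1.5,0],[0.4,4,0,3,0],[0.4,6.5,0,4.5,0],[0.4,9,0,6,0],[0.4,11.5,0,7,0],[0.4,14,0,8,0],[0.4,16,0,9,0],[0.4,16,0,9,0]]]'

```text
clock: 25.9
eef_pos: [652.3, 38.0, 75.3]
eef_rot: [-3.142, -0.0, 0.026]
wrist_force: [0.9, 0.2, -0.8]
finger_gap: 48.0
```

```bash
python3 q.py green 1
```

```text
25.9 [652.31272513  37.95810339  75.31488285] 0.02563493380333215 [ 0.90318914  0.15483214 -0.84507577] 47.95735686283537
[array([ 6.4904e+02,  3.7660e+01,  1.0519e+02, -4.4000e-01]), np.float64(0.54), np.int64(33)]
[array([651.94,  37.73, 103.55,   1.47]), np.float64(0.53), np.int64(33)]
[array([652.01,  37.73, 103.68,   1.47]), np.float64(0.53), np.int64(33)]
```

Emit:
send_rows --series '[[[0.4,0.5,0,2,0],[0.4,1,0,4,0],[0.55,1,0,4,0],[0.62,1,0,4,0],[0.62,0,0,0,0],[0.62,-5,0,-8,0],[0.62,-13,0,-12,0],[0.62,-21,0,-14,0],[0.62,-21,0,-14,0]]]'

```text
clock: 26.85
eef_pos: [630.3, 37.4, 90.1]
eef_rot: [3.142, -0.0, 0.026]
wrist_force: [-1.5, 0.7, 0.6]
finger_gap: 58.4
```

```bash
python3 - <<'E'
from h import *
s=manip.read_state();c=manip.camera("wrist");print(s["clock"],s["eef_pos"],s["finger_gap"]);save(c,"g_rel")
h=cv2.cvtColor(c["img"],cv2.COLOR_RGB2HSV).astype(int);r=(h[...,1]>120)&(h[...,2]>40)&(h[...,0]>42)&(h[...,0]<90);r[:150]=0;r[340:]=0;r[:,:250]=0;r[:,420:]=0
y,x=np.nonzero(r);print(x.min(),x.max(),y.min(),y.max(),len(x))
E
```

```text
26.85 [630.27703514  37.41693529  90.13205659] 58.4419488759532
286 371 183 282 2182
```

Same settled pose again. I lift away, give the tin time to roll, and check.

Emit:
send_rows --series '[[[0.66,0,0,-6,0],[0.66,0,0,-14,0],[0.66,0,0,-24,0],[0.66,0,0,-36,0],[0.7,-10,0,-50,0],[0.8,-40,0,-70,0],[0.8,-80,0,-90,0],[0.8,-110,0,-100,0],[0.8,-115,0,-100,0],[0.8,-115,0,-100,0]]]'

```text
clock: 27.9
eef_pos: [516.2, 34.5, 190.6]
eef_rot: [3.142, -0.002, 0.026]
wrist_force: [-0.2, 0.7, 0.4]
finger_gap: 75.0
```

Emit:
send_rows --series '[[[0.8,0,30,-20,0],[0.8,0,60,-20,0],[0.8,0,60,-20,0],[0.8,0,60,-20,0],[0.8,0,60,-20,0],[0.8,0,60,-20,0],[0.8,0,60,-20,0],[0.8,0,60,-20,0],[0.8,0,60,-20,0],[0.8,0,60,-20,0]]]'

```text
clock: 28.9
eef_pos: [517.7, -25.4, 209.5]
eef_rot: [-3.142, -0.0, 0.026]
wrist_force: [-0.7, -0.0, -0.3]
finger_gap: 75.3
```

Emit:
send_rows --series '[[[0.8,0,0,0,0],[0.8,0,0,0,0],[0.8,0,0,0,0],[0.8,0,0,0,0],[0.8,0,0,0,0],[0.8,0,0,0,0],[0.8,0,0,0,0],[0.8,0,0,0,0],[0.8,0,0,0,0],[0.8,0,0,0,0]]]'

```text
clock: 29.9
eef_pos: [517.6, -25.5, 209.4]
eef_rot: [-3.142, 0.0, 0.026]
wrist_force: [-0.3, 1.2, 0.1]
finger_gap: 75.4
```

```bash
python3 - <<'E'
from h import *
s=manip.read_state();c=manip.camera("wrist");save(c,"fin");print(s["clock"],s["eef_pos"])
yaw=.026;ex=np.array([np.cos(yaw),np.sin(yaw),0]);ey=np.array([-np.sin(yaw),np.cos(yaw),0]);ez=np.array([0,0,1.])
E=np.array([606.4,41.4,77.]);a,b=np.radians(14),np.radians(6)
X=np.cos(a)*ex-np.sin(a)*ez; Y=np.cos(b)*ey+np.sin(b)*ez; Y-=X*(X@Y); Y/=np.linalg.norm(Y); Z=np.cross(X,Y)
O=E+5*ex-10*ez+35*X-195*Y
for n,y in(("red",24),("yellow",72),("green",120)):
    P=[O+y*Y+24*Z+h*X+24*(np.cos(t)*Y+np.sin(t)*Z) for h in(-31,31) for t in A]; u=proj(c,P,s);f=manip.find_in("tin_"+n,c)
    print(n,"exp",np.round(np.r_[u.min(0),u.max(0)-u.min(0)]),"got",f[0] if f else None)
c2=manip.camera("wrist");d=np.abs(c2["img"].astype(int)-c["img"]).max(2)[:140];print("changed px",(d>40).sum())
E
```

```text
29.9 [517.64811335 -25.52786384 209.44389294]
red exp [417.  34.  59.  97.] got {'rect': [417.1, 22.1, 62.1, 98.1], 'conf': 0.58}
yellow exp [364.  30.  58.  99.] got {'rect': [359.6, 20.9, 59.2, 97.2], 'conf': 0.64}
green exp [307.  26.  58. 101.] got {'rect': [303.4, 16.5, 60.7, 102.8], 'conf': 0.72}
changed px 0
```

View pics/fin.png

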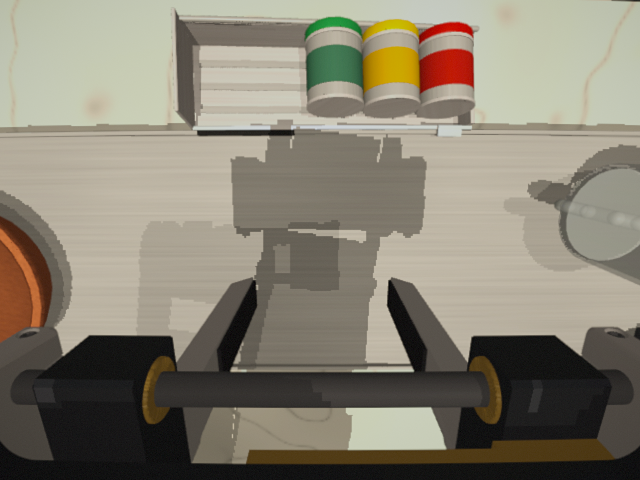

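The picture shows red (446,68), yellow (391,68) and green (334,66) in a closed row at the stop. All lids are at the outer wall, nothing is moving, and the gripper is clear.

```bash
python3 -c "
from cell import manip
print(manip.sign_off())"
```

```text
the job is handed in; nothing more can be done
None
```

The rack is restocked and the job is handed in at about 30 s of the 67 s limit. From the stop, the tins lie red, yellow, green in a closed row, with their lids against the outer wall. I gripped each tin lightly (5 N), slid it to the sill and tipped it over the edge between the pads. I then let it drop a short way into the lane and roll down.

**Last checks:** Along the lane, the tins' outlines sit within about 4 px (roughly 3 mm) of where they should rest. Two successive pictures showed no movement, and the gripper was clear of everything.

**Disagreed:**
- **Outward position:** All three outlines sit about 10–12 px (roughly 8 mm) further outward than my model of the lane predicted. With the lids against the wall the tins can be at most about 4 mm off mid-width, so I put this down to my model's wall position or height rather than the tins.
- **Red's first picture:** The first picture after releasing red showed it short of the stop, and I took it to be still rolling. Later frames, before yellow was released, suggest it had settled near the stop, but I had no position measurement for it at that moment.

I did not measure the other objects for movement. The tagine and jug look untouched in the last picture; the carousel and brush are out of its view.

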